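# Feel for the full cheese box and slide it onto the scale

## Task

Only one of the three identical closed cheese boxes still has its cheese in it. Feel which by nudging them lightly, then slide that box, without lifting or tipping it, across the counter and between the scale's fences until it stands on the pan against the back stop. Never put an empty box on the scale, leave the empty boxes within a few centimetres of where they stand, do not push a box hard (30 N at most), and do not disturb the other goods.

Things in the scene. Friction and masses are not known exactly. Their poses are not given: they have to be found in the camera images.
- box_a: closed round box of thin pale wood, 100 mm in diameter, 55 mm high, upright on the deck at z = 24 mm, 43 to 48 cm ahead of the robot; origin: centre of its underside. box_a, box_b and box_c look alike. Exactly one of the three, any of them, holds a cheese and weighs 0.82 to 0.96 kg; the others weigh about 0.12 kg
- box_b: closed round box of thin pale wood, 100 mm in diameter, 55 mm high, upright on the deck at z = 24 mm, 43 to 48 cm ahead of the robot; origin: centre of its underside. box_a, box_b and box_c look alike. Sliding on the counter takes about 0.6 to 0.9 N for an empty box and 4.3 to 6.8 N for the full one
- box_c: closed round box of thin pale wood, 100 mm in diameter, 55 mm high, upright on the deck at z = 24 mm, 43 to 48 cm ahead of the robot; origin: centre of its underside. box_a, box_b and box_c look alike. The cheese has about 4 mm of play inside its box; the lids are fixed
- scale: shop scale let into the counter, 175 mm (x) by 185 mm (y), open to the robot, in one of three places of the row behind the deck; marble slabs fill the others. Its rim, slabs and deck are level at z = 24 mm, so a box can be slid across the joints (a few mm, between slabs up to 36 mm). Origin: centre of its underside, on the work surface; x points away from the robot
- seat (a point): where the centre of a box's underside comes when it touches the back stop: 5 mm behind the scale's origin, at rim level (24 mm); x points away from the robot, z up. The stop's face is 50 mm behind this point and stands 34 mm above the rim, with a white display housing 45 mm high behind it
- mouth (a point): middle of the way in between the scale's two steel fences, at rim level, 25 mm nearer the robot than the seat. The fences start here and run 85 mm straight back (x), 26 mm high above the rim, 10 mm thick, 118 mm apart inside
- pan (a joint): the scale's steel pan, 117 by 115 mm, spanning x = -65 to +52 mm of the scale, surface 0.5 mm below the rim when unloaded. Value: how far it has sunk, m; 0 unloaded, under 1 mm with an empty box, 5 to 6 mm under the full one
- slab_a: marble slab, 175 by 185 by 24 mm, level with the deck, in the row behind it. Origin: centre of its underside
- slab_b: marble slab like slab_a
- deck: fixed slatted wooden deck on the work surface, x = 310 to 590 mm, y = -480 to +480 mm, 24 mm thick; the row of slabs and scale begins 2.5 mm behind it. Origin: centre of its underside. Beyond the row hangs a fixed glass shelf: from x = 815 mm on, underside 120 mm above the work surface
- wedge: wedge of pale cheese, 75 by 55 mm, 50 mm high, at the back of slab_a (bystander). Origin: centre of its underside
- truckle: small round cheese with brown rind, 72 mm in diameter, 45 mm high, at the back of slab_b (bystander). Origin: centre of its underside
- block: oblong block of cheese, 80 (x) by 41 by 40 mm high, on the deck between two boxes (bystander). Origin: centre of its underside
- knife: cheese knife lying along x on the deck between two boxes, 170 mm long, 26 mm wide, 16 mm high (bystander). Origin: centre of its underside
- jar: closed amber glass jar, 64 mm in diameter, 100 mm high, at the deck's left end (bystander). Origin: centre of its underside
- bowl: blue ceramic bowl, 120 mm in diameter, 50 mm high, at the deck's right end (bystander). Origin: centre of its underside
- crock: terracotta pot, 70 mm in diameter, 80 mm high, on the work surface left of the row (bystander). Origin: centre of its underside
Things that resemble listed ones, but are neither listed nor needed, are in the scene too. Leave any yellow look-alike of the box_c alone.

How it is judged:
At the end, for the whole second after the job is handed in: One of the boxes stands upright (within 0.06 rad) and still on the scale: its centre within 12 mm sideways of the seat and no more than 7 mm short of touching the back stop, and the pan sunk by more than 2.7 mm, so it is the full one. The other two boxes are within 50 mm of where they started (((x of box_a in the frame of seat between -0.007 and 0.006 m and y of box_a in the frame of seat between -0.012 and 0.012 m and linear speed of box_a below 0.02 m/s and angle between box_a's own z axis and vertical below 0.06 rad and distance of each of box_b, box_c from where it was at the start of the episode below 0.05 m) or (x of box_b in the frame of seat between -0.007 and 0.006 m and y of box_b in the frame of seat between -0.012 and 0.012 m and linear speed of box_b below 0.02 m/s and angle between box_b's own z axis and vertical below 0.06 rad and distance of each of box_a, box_c from where it was at the start of the episode below 0.05 m) or (x of box_c in the frame of seat between -0.007 and 0.006 m and y of box_c in the frame of seat between -0.012 and 0.012 m and linear speed of box_c below 0.02 m/s and angle between box_c's own z axis and vertical below 0.06 rad and distance of each of box_a, box_b from where it was at the start of the episode below 0.05 m)) and value of joint pan above 0.0027 m and velocity of joint pan below 0.01 m/s).
It fails at once if an empty box is put on the scale ((horizontal distance between box_a and seat below 0.025 m and value of joint pan below 0.0024 m) or (horizontal distance between box_b and seat below 0.025 m and value of joint pan below 0.0024 m) or (horizontal distance between box_c and seat below 0.025 m and value of joint pan below 0.0024 m)).
It fails at once if a box is lifted off the counter or tipped (height (world z) of any of box_a, box_b, box_c above 0.044 m or angle between any of box_a, box_b, box_c's own z axis and vertical above 0.3 rad).
It fails at once if one of the other goods is moved by more than 2 cm or tipped over (distance of any of wedge, truckle, block, knife, jar, bowl, crock from where it was at the start of the episode above 0.02 m or angle between any of wedge, truckle, block, knife, jar, bowl, crock's own z axis and vertical above 0.5 rad).
It fails at once if a box is pushed with more than 30 N (contact force between any of box_a, box_b, box_c and the arm above 30 N or contact force between any of box_a, box_b, box_c and the fingers above 30 N).
It also fails if it takes over 72 s, if anything falls off the work surface, if the arm or the gripper's body presses on something with over 40 N, if the wrist force passes 120 N, or if a joint passes its speed limit or range.

## Robot

A 6-joint arm with a two-finger parallel gripper is mounted at the origin on the work surface. World frame = base frame: x ahead of the robot, y to its left, z up, the work surface at z = 0. Lengths are in m, angles in rad, forces in N, time in s.
With the tool pointing down it reaches from about 0.25 to 0.775 m from the base axis. Payload 4 kg.
Tool frame: the origin (TCP) lies at the very end of the fingers, on their centre line; the grasp point (between the pads) lies 19 mm behind it (hold_point_z is the distance from the TCP to the grasp point, in m); z points along the fingers, y is the line along which they close (so a half turn about z gives the same grasp; the last joint's range is limited). The gripper opens to 85 mm and grips with 20 to 120 N. Pads are 22 mm wide; open, the fingers measure 114 mm over their backs; the gripper's body (76 mm by 85 mm) begins 54 mm behind the grasp point. The pads swing forward as they close: fully open they stand 13 mm farther back than shut.
Start: joints at [-1.37, 0.087, 1.371, -0, 1.684, -0.103], TCP at [0.165, -0.525, 0.231] pointing down, gripper open.
Joint ranges: [-3.1, 3.1], [-0.76, 2.03], [0.27, 2.55], [-1.08, 4.22], [0.17, 2.65], [-2.57, 2.57]. Speed limits (rad/s): [2.79, 2.79, 3.14, 3.14, 3.14, 3.14].

## Interface

Orientations are given as a unit quaternion [w, x, y, z].
In Python, from bench import get_state, snapshot, get_calibration, job_done, hold_point_z gives the robot as it stands.
- The arm moves only by the tool play_rows, never from a script. Its argument "increments" is text: rows parted by semicolons, each of 7 numbers parted by spaces: the turn, a rotation vector about the world's x, y, z in rad, then the shift along the world's x, y, z in cm, then the finger opening in cm, from 0 to 8.54. A call has 1 to 20 rows; each row is the pose to reach, as a shift and turn from the pose commanded when the call began; what a row does not reach only later rows make up. A row lasts 1/10 s, in which the tool goes at most 50 mm and 8.59 degrees, less where a joint would pass 70% of its speed; a pose out of reach is approached as far as the arm can. A call with a gripper value outside its range is refused whole. The fingers move at their own pace and stop on an object; "grip_force" is the grip in N (left out, the last holds). Time passes only in rows, so rows that repeat a pose let the fingers close. It gives the time, the measured TCP pose, the force, the opening and the grip force at its end, in the units of the state.
- get_state(): the state, without advancing time (a new reading comes with each control period).
- snapshot(name): name is "scene" or "top"; returns the picture (480x640x3 uint8, red, green, blue); there is no depth.
- get_calibration(name): a dict with "intrinsics" (3x3 intrinsics, pixels), "D" ([k1, k2, p1, p2, k3] as OpenCV has them; the pictures are not rectified), "R" (3x3) and "t" (3): a world point X has camera coordinates R X + t. Camera axes: x right, y down, z forward; pixel columns grow to the right and rows downward; lengths in m; the calibration is good to about 2 mm. A picture is of the moment at which its call begins. get_calibration takes no time and is no camera call.
- job_done(): hands the job in; it is judged then, once.
The state is a dict: "clock": time; "qpos": joint angles; "qd": joint speeds; "joint_torque": joint torques, N m; "ee_pos": TCP position; "tcp_rot": TCP orientation; "contact_force": force on the tool from outside, world axes, zero at the start; "ft_torque": the same for the moment, N m; "finger_gap": finger opening in m; "grasp_force": force on a finger pad.
Only numpy, scipy, OpenCV 4.12 (cv2) and the standard library are available. Lean on these libraries where they do the work, as an engineer would, in place of code of your own. Each camera call takes 0.05 s, during which the arm holds its last target. There are 200 camera calls.

## Working session

There is one attempt and no reset: what is moved stays moved. The work goes in short steps, Python scripts to look and compute and a tool call to move; the robot and the scene stay as the last step left them, time stands still between calls to the robot, and variables do not carry over. Pictures are saved under pics/ and viewed, at most 10 in all, crops included, and the job is handed in when it is done.

Besides the shell and the picture viewer there is one more tool, called as name(argument=value, ...) on one line, values as JSON. play_rows: Moves the arm, as the interface text tells. Its arguments: {"type":"object","properties":{"increments":{"type":"string"},"grip_force":{"type":"number"}},"required":["increments"]}

```bash
mkdir -p pics; python3 - <<'E'
from bench import *
import cv2
s=get_state();print(s)
for n in("scene","top"):
    im=snapshot(n);cv2.imwrite(f"pics/{n}0.png",im[:,:,::-1]);c=get_calibration(n);print(n,c)
E
```

```text
{'clock': 0.0, 'qpos': array([-1.37012929e+00,  8.79731337e-02,  1.37229395e+00, -1.52822346e-06,
        1.68361394e+00, -1.03112888e-01]), 'qd': array([-0.00045178, -0.00053354,  0.00086263, -0.0016843 , -0.00066889,
        0.00052831]), 'joint_torque': array([-3.13043320e-04, -3.51868451e+01, -3.13269353e+01, -1.33352219e-04,
        1.08657021e-02,  7.22016154e-06]), 'ee_pos': array([ 0.16440647, -0.52431453,  0.23010909]), 'tcp_rot': array([-1.14278405e-03,  9.88486246e-01,  1.51306420e-01, -5.65461656e-05]), 'contact_force': array([ 0.26321704, -0.10647179,  0.73525018]), 'ft_torque': array([ 0.00643063, -0.03612602,  0.00620013]), 'grasp_force': 0.0, 'finger_gap': 0.08534921168726164}
scene {'intrinsics': array([[499.8385171 ,   0.        , 328.07863793],
       [  0.        , 499.8385171 , 240.68356169],
       [  0.        ,   0.        ,   1.        ]]), 'D': array([-0.09360111,  0.        ,  0.        ,  0.        ,  0.        ]), 'R': array([[ 0.12865877,  0.99164464,  0.00937159],
       [ 0.60299608, -0.07072497, -0.79460286],
       [-0.78730087,  0.10788365, -0.60705722]]), 't': array([-0.0650766 , -0.26436115,  1.66179335])}
top {'intrinsics': array([[437.37325282,   0.        , 312.15753438],
       [  0.        , 437.37325282, 246.71042486],
       [  0.        ,   0.        ,   1.        ]]), 'D': array([0.03428003, 0.        , 0.        , 0.        , 0.        ]), 'R': array([[-1.91198417e-02, -9.99817148e-01, -3.20832716e-04],
       [-9.94152823e-01,  1.90456282e-02, -1.06289363e-01],
       [ 1.06276038e-01, -1.71327904e-03, -9.94335189e-01]]), 't': array([0.01899518, 0.55744616, 1.17466043])}
```

View pics/top0.png

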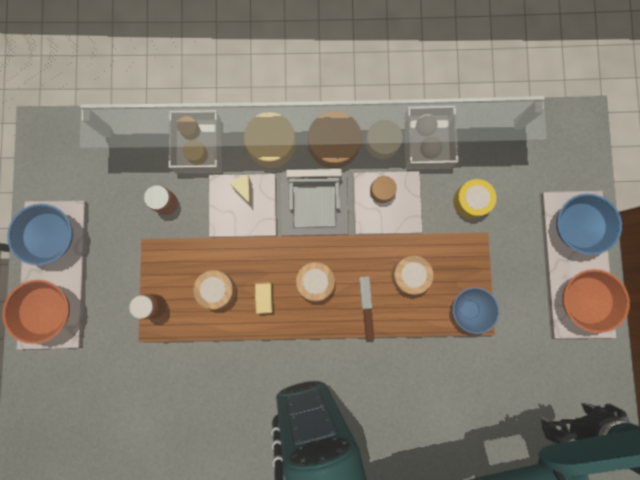

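View pics/scene0.png

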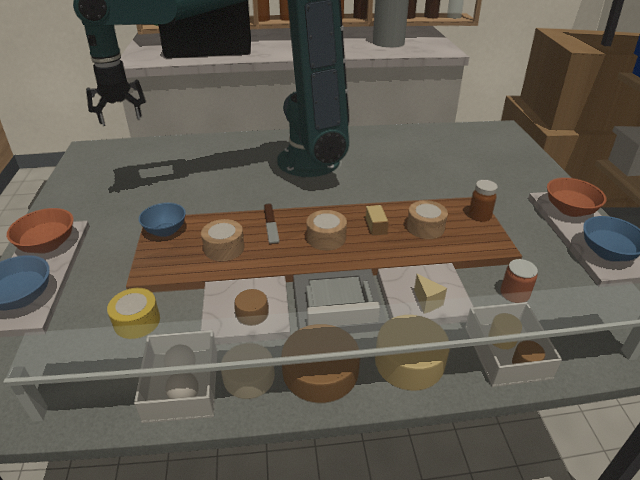

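The top view shows boxes at about (213,291), (315,282) and (413,276). The scale is in the middle at (315,205), with the block at (263,298) and the knife at (366,300).

```bash
cat > h.py <<'E'
import numpy as np,cv2
from bench import *
def ray(n,uv,z):
    c=get_calibration(n);K=c["intrinsics"];R=np.array(c["R"]);t=np.array(c["t"])
    p=cv2.undistortPoints(np.array([[uv]],float),K,np.array(c["D"]))[0,0]
    o=-R.T@t;d=R.T@np.array([p[0],p[1],1.]);return (o+d*(z-o[2])/d[2])[:2].round(4)
def label(im,c,r=26):
    x0,y0=c[0]-r,c[1]-r;sub=im[y0:y0+2*r,x0:x0+2*r].astype(int)
    m=((sub.max(2)-sub.min(2)<45)&(sub.min(2)>140)).astype(np.uint8)
    n,l,s,ce=cv2.connectedComponentsWithStats(m);k=1+s[1:,4].argmax()
    return ce[k]+[x0,y0],s[k]
E
python3 - <<'E'
from h import *
t=cv2.imread("pics/top0.png");s=cv2.imread("pics/scene0.png")
for n,im,cs in(("top",t,[(213,290),(315,282),(413,275)]),("scene",s,[(428,212),(326,222),(222,233)])):
    for c in cs:
        uv,st=label(im,c);print(n,uv.round(1),st,ray(n,uv,.079))
crop=cv2.resize(t[155:245,195:435],None,fx=3.3,fy=3.3,interpolation=cv2.INTER_CUBIC);cv2.imwrite("pics/crop.png",crop)
E
```

```text
top [212.1 289.1] [ 13  13  25  25 505] [0.4462 0.2715]
top [315. 281.] [ 14  13  25  25 495] [0.462  0.0026]
top [413.8 274.3] [ 15  13  25  25 494] [ 0.4746 -0.2561]
scene [428.1 210.6] [ 15  19  24  12 234] [0.4444 0.2692]
scene [326.1 220.6] [ 14  18  25  14 277] [4.591e-01 4.000e-04]
scene [221.4 230.7] [ 13  16  26  16 295] [ 0.4719 -0.2588]
```

View pics/crop.png

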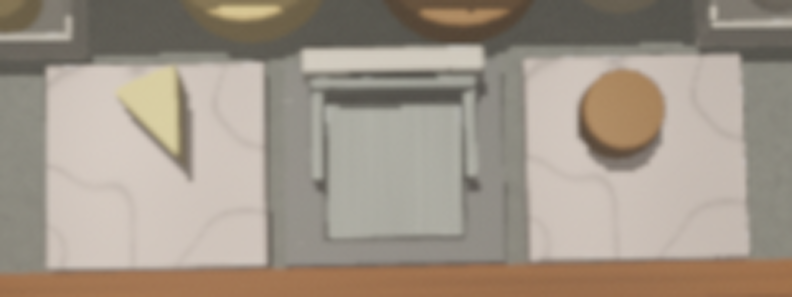

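The crop shows the scale with its pan front edge at crop y≈238, x 328–465. The fence tops are at crop x≈318 and 471, with front ends at y≈185.

```bash
python3 - <<'E'
from h import *
f=lambda a,b,z:ray("top",(195+(a+.5)/3.3-.5,155+(b+.5)/3.3-.5),z)
for nm,a,b,z in[("panFL",328,240,.0235),("panFR",465,237,.0235),("fenceL front",317,185,.05),("fenceR front",473,185,.05),("fenceL back",317,90,.05),("fenceR back",469,90,.05),("rimFL",285,266,.024),("rimFR",505,262,.024),("rimBL",282,62,.024),("housL front",302,72,.069),("housR",484,70,.069),("stopL",310,84,.058),("stopR",478,82,.058)]: print(nm,f(a,b,z))
E
```

```text
panFL [0.6134 0.0576]
panFR [ 0.6137 -0.0578]
fenceL front [0.6555 0.065 ]
fenceR front [ 0.653 -0.064]
fenceL back [0.7357 0.0639]
fenceR back [ 0.7333 -0.0627]
rimFL [0.5919 0.0941]
rimFR [ 0.5918 -0.0909]
rimBL [0.7674 0.0945]
housL front [0.7461 0.0751]
housR [ 0.7449 -0.0742]
stopL [0.7388 0.0692]
stopR [ 0.7378 -0.0698]
```

play_rows(increments="0 0 -0.15 6 6.7 0 6; 0 0 -0.303 12 13.4 0 6; 0 0 -0.303 18 20 0 6; 0 0 -0.303 24 26.7 0 6; 0 0 -0.303 24 26.7 0 6; 0 0 -0.303 24 26.7 0 6; 0 0 -0.303 24 26.7 0 6; 0 0 -0.303 24 26.7 0 6; 0 0 -0.303 24 26.7 -5 6; 0 0 -0.303 24 26.7 -10 6; 0 0 -0.303 24 26.7 -14 6; 0 0 -0.303 24 26.7 -18 6; 0 0 -0.303 24 26.7 -19.8 6; 0 0 -0.303 24 26.7 -19.8 6; 0 0 -0.303 24 26.7 -19.8 6")

```text
clock: 1.6
ee_pos: [0.4044, -0.2583, 0.0336]
tcp_rot: [0.0, 1.0, 0.0, -0.0]
contact_force: [0.8, -0.4, 1.1]
finger_gap: 0.0602
grasp_force: 0.0
```

```bash
python3 - <<'E'
from h import *
im=snapshot("scene");cv2.imwrite("pics/s1.png",cv2.resize(im[150:300,120:320,::-1],None,fx=3.5,fy=3.5))
for i in range(4):
    print(get_state()["contact_force"].round(2)); snapshot("top")
print(get_state()["qpos"].round(2),get_state()["tcp_rot"].round(3))
E
```

```text
[0.59 0.15 0.8 ]
[ 0.17 -0.03  0.77]
[-0.19  0.02 -0.2 ]
[ 0.79 -0.46  0.28]
[-0.69  0.06  1.8  -0.    1.27  0.88] [0.001 1.    0.    0.001]
```

View pics/s1.png

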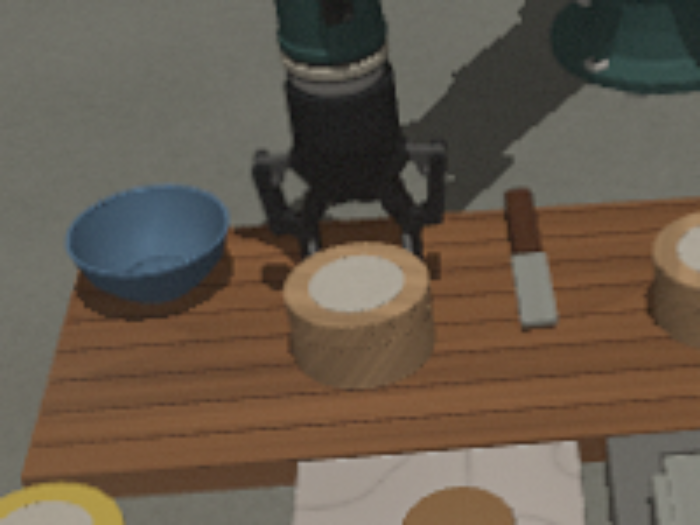

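The fingers straddle the right-hand box symmetrically, clear of the bowl and the knife.

play_rows(increments="0 0 0 0.4 0 0 6; 0 0 0 0.8 0 0 6; 0 0 0 1.2 0 0 6; 0 0 0 1.5 0 0 6; 0 0 0 1.8 0 0 6; 0 0 0 2.1 0 0 6; 0 0 0 2.4 0 0 6")

```text
clock: 2.55
ee_pos: [0.4254, -0.2571, 0.0327]
tcp_rot: [-0.001, 1.0, 0.001, -0.004]
contact_force: [-11.4, -0.2, 6.7]
finger_gap: 0.0599
grasp_force: 5.1
```

play_rows(increments="0 0 0 0.3 0 0 6; 0 0 0 0.6 0 0 6")

```text
clock: 2.75
ee_pos: [0.4314, -0.2574, 0.0328]
tcp_rot: [-0.001, 1.0, 0.0, -0.004]
contact_force: [-9.3, 0.4, 5.1]
finger_gap: 0.0596
grasp_force: 4.8
```

play_rows(increments="0 0 0 0.3 0 0 6; 0 0 0 0.6 0 0 6")

```text
clock: 2.95
ee_pos: [0.4374, -0.2575, 0.0328]
tcp_rot: [-0.001, 1.0, 0.0, -0.004]
contact_force: [-9.4, -0.0, 3.8]
finger_gap: 0.0603
grasp_force: 4.7
```

```bash
python3 - <<'E'
from h import *
im=snapshot("top")[:,:,::-1]
uv,st=label(im,(413,270));print(uv,st,ray("top",uv,.079))
E
```

```text
[410.98187311 266.90936556] [ 15  13  22  24 331] [ 0.4942 -0.2497]
```

About 9 N, far above the 0.6–0.9 N of an empty box, so this looks like the full one. I'll back off, raise the fingers 4 mm to rule out deck contact, and push on.

play_rows(increments="0 0 0 -0.6 0 0 6; 0 0 0 -0.6 0 0.4 6; 0 0 0 -0.3 0 0.4 6; 0 0 0 0 0 0.4 6; 0 0 0 0.3 0 0.4 6; 0 0 0 0.7 0 0.4 6; 0 0 0 1.2 0 0.4 6; 0 0 0 1.7 0 0.4 6; 0 0 0 2.2 0 0.4 6; 0 0 0 2.7 0 0.4 6")

```text
clock: 4.0
ee_pos: [0.4649, -0.2581, 0.0377]
tcp_rot: [0.0, 1.0, 0.0, -0.004]
contact_force: [-11.7, 0.5, 6.6]
finger_gap: 0.0598
grasp_force: 6.1
```

play_rows(increments="0 0 0 0.5 0 0 6; 0 0 0 1 0 0 6; 0 0 0 1.5 0 0 6; 0 0 0 2 0 0 6; 0 0 0 2.5 0 0 6; 0 0 0 3 0 0 6; 0 0 0 3.5 0 0 6; 0 0 0 4 0 0 6; 0 0 0 4.5 0 0 6; 0 0 0 5 0 0 6; 0 0 0 5.4 0 0 6; 0 0 0 5.4 0 0 6")

```text
clock: 5.2
ee_pos: [0.5198, -0.2581, 0.0377]
tcp_rot: [0.0, 1.0, 0.0, -0.003]
contact_force: [-8.6, -0.1, 5.2]
finger_gap: 0.0604
grasp_force: 4.9
```

```bash
python3 - <<'E'
from h import *
im=snapshot("top")[:,:,::-1];cv2.imwrite("pics/t2.png",im)
uv,st=label(im,(408,235),30);print(uv,st,ray("top",uv,.079))
im=snapshot("scene")[:,:,::-1];cv2.imwrite("pics/s2.png",im[150:350,100:420])
uv,st=label(im,(218,262),30);print(uv,st,ray("scene",uv,.079))
E
```

```text
[396.53161844 216.2550911 ] [  0   0  44  29 933] [ 0.6295 -0.2172]
[219.12276215 255.30434783] [ 17  15  29  18 391] [ 0.5675 -0.2603]
```

View pics/s2.png

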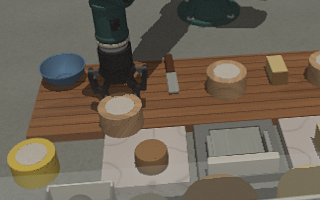

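The scene crop shows the box just in front of the fingers and upright. It needs a steady 8–9 N with the fingers clear of the deck, so it is the full one. Next I push to x≈0.58, then go round to its right side.

play_rows(increments="0 0 0 0.4 0 0 6; 0 0 0 0.8 0 0 6; 0 0 0 1.1 0 0 6; 0 0 0 0 0 0 6; 0 0 0 -2 0 0 6; 0 0 0 -2 0 4 6; 0 0 0 -2 0 8 6; 0 0 0.14 -2 -2 10 6; 0 0 0.28 0 -4 10 6; 0 0 0.42 2 -6 10 6; 0 0 0.56 4 -7.3 10 6; 0 0 0.7 6 -7.3 10 6; 0 0 0.84 6 -7.3 10 6; 0 0 0.98 6 -7.3 10 6; 0 0 1.12 6 -7.3 10 6; 0 0 1.26 6 -7.3 10 6; 0 0 1.4 6 -7.3 10 6; 0 0 1.57 6 -7.3 10 6; 0 0 1.57 6 -7.3 10 6; 0 0 1.57 6 -7.3 10 6")

```text
clock: 7.3
ee_pos: [0.5817, -0.3307, 0.1372]
tcp_rot: [0.0, 0.708, 0.706, 0.0]
contact_force: [0.1, 0.4, -0.3]
finger_gap: 0.0598
grasp_force: 0.0
```

```bash
python3 - <<'E'
from h import *
im=snapshot("scene")[:,:,::-1];cv2.imwrite("pics/s3.png",im[150:350,100:420])
uv,st=label(im,(218,265),30);print(uv,st,ray("scene",uv,.079),get_state()["qpos"].round(2))
im=snapshot("top")[:,:,::-1];cv2.imwrite("pics/t3.png",im)
E
```

```text
[218.93734336 258.25313283] [ 17  15  29  18 399] [ 0.5782 -0.2602] [-0.6   0.38  1.2   0.    1.56 -0.6 ]
```

play_rows(increments="0 0 0 -0.2 0 -4 6; 0 0 0 -0.2 0 -8 6; 0 0 0 -0.2 0 -10 6; 0 0 0 -0.2 0 -10 6; 0 0 0 -0.2 0.6 -10 6; 0 0 0 -0.2 1.2 -10 6; 0 0 0 -0.2 1.6 -10 6; 0 0 0 -0.2 1.9 -10 6; 0 0 0 -0.2 2.2 -10 6; 0 0 0 -0.2 2.5 -10 6; 0 0 0 -0.2 3 -10 6; 0 0 0 -0.2 3.6 -10 6; 0 0 0 -0.2 4.2 -10 6; 0 0 0 -0.2 4.8 -10 6; 0 0 0 -0.2 5.4 -10 6; 0 0 0 -0.2 6 -10 6; 0 0 0 -0.2 6.6 -10 6; 0 0 0 -0.2 7.2 -10 6; 0 0 0 -0.2 7.8 -10 6; 0 0 0 -0.2 8.4 -10 6")

```text
clock: 9.4
ee_pos: [0.5801, -0.2499, 0.0388]
tcp_rot: [0.003, 0.708, 0.707, -0.001]
contact_force: [-0.1, -7.3, 0.0]
finger_gap: 0.06
grasp_force: 3.2
```

play_rows(increments="0 0 0 0 0.6 0 6; 0 0 0 0 1.2 0 6; 0 0 0 0 1.8 0 6; 0 0 0 0 2.4 0 6; 0 0 0 0 3 0 6; 0 0 0 0 3.6 0 6; 0 0 0 0 4.2 0 6; 0 0 0 0 4.8 0 6; 0 0 0 0 5.4 0 6; 0 0 0 0 6 0 6; 0 0 0 0 6.6 0 6; 0 0 0 0 7.2 0 6; 0 0 0 0 7.8 0 6; 0 0 0 0 8.4 0 6; 0 0 0 0 9 0 6")

```text
clock: 10.9
ee_pos: [0.5803, -0.1598, 0.0387]
tcp_rot: [0.003, 0.707, 0.707, -0.001]
contact_force: [-0.1, -7.2, 2.4]
finger_gap: 0.0599
grasp_force: 3.2
```

```bash
python3 - <<'E'
from h import *
im=snapshot("scene")[:,:,::-1];cv2.imwrite("pics/s4.png",im[150:350,100:420])
uv,st=label(im,(280,258),32);print(uv,st,ray("scene",uv,.079),get_state()["qpos"].round(2))
E
```

```text
[285.02419355 253.50806452] [ 24  19  27  18 372] [ 0.5785 -0.1098] [-0.36  0.31  1.5  -0.    1.33 -0.36]
```

View pics/s4.png

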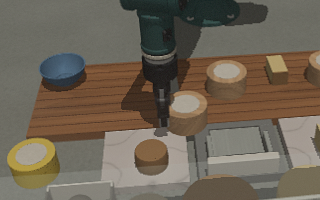

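The box stands upright at about (0.58, −0.109), midway and clear of the knife. I'll continue to y≈0.

play_rows(increments="0 0 0 0 0.6 0 6; 0 0 0 0 1.2 0 6; 0 0 0 0 1.8 0 6; 0 0 0 0 2.4 0 6; 0 0 0 0 3 0 6; 0 0 0 0 3.6 0 6; 0 0 0 0 4.2 0 6; 0 0 0 0 4.8 0 6; 0 0 0 0 5.4 0 6; 0 0 0 0 6 0 6; 0 0 0 0 6.6 0 6; 0 0 0 0 7.2 0 6; 0 0 0 0 7.8 0 6; 0 0 0 0 8.4 0 6; 0 0 0 0 9 0 6; 0 0 0 0 9.6 0 6; 0 0 0 0 10.2 0 6; 0 0 0 0 10.7 0 6; 0 0 0 0 11 0 6; 0 0 0 0 11 0 6")

```text
clock: 12.95
ee_pos: [0.5804, -0.049, 0.0387]
tcp_rot: [0.002, 0.707, 0.707, -0.001]
contact_force: [-0.2, -5.6, 1.8]
finger_gap: 0.06
grasp_force: 2.8
```

```bash
python3 - <<'E'
from h import *
im=snapshot("scene")[:,:,::-1];cv2.imwrite("pics/s5.png",im[150:350,100:420])
uv,st=label(im,(332,248),22);print(uv,st,ray("scene",uv,.079))
im=snapshot("top")[:,:,::-1];cv2.imwrite("pics/t5.png",im)
uv,st=label(im,(315,240),22);print(uv,st,ray("top",uv,.079))
E
```

```text
[333.00286533 250.05444126] [ 11  16  26  17 349] [0.5787 0.0013]
[318.47826087 241.63043478] [22 16  9 15 92] [ 0.5656 -0.0086]
```

play_rows(increments="0 0 0 0 -1.5 0 6; 0 0 0 0 -3 0 6; 0 0 0 0 -3 4 6; 0 0 0 0 -3 8 6; 0 0 -0.14 0 -1 10 7; 0 0 -0.28 -2 1 10 7; 0 0 -0.42 -4 3 10 7; 0 0 -0.56 -5.9 5 10 7; 0 0 -0.7 -5.9 5 10 7; 0 0 -0.84 -5.9 5 10 7; 0 0 -0.98 -5.9 5 10 7; 0 0 -1.12 -5.9 5 10 7; 0 0 -1.26 -5.9 5 10 7; 0 0 -1.4 -5.9 5 10 7; 0 0 -1.57 -5.9 5 10 7; 0 0 -1.57 -5.9 5 10 7; 0 0 -1.57 -5.9 5 10 7; 0 0 -1.57 -5.9 5 10 7")

```text
clock: 14.85
ee_pos: [0.5204, 0.0028, 0.1372]
tcp_rot: [-0.0, 1.0, 0.001, -0.0]
contact_force: [-1.2, -0.3, 0.1]
finger_gap: 0.0701
grasp_force: 0.0
```

```bash
python3 - <<'E'
from h import *
im=snapshot("scene")[:,:,::-1];cv2.imwrite("pics/s6.png",cv2.resize(im[170:330,230:450],None,fx=3,fy=3))
uv,st=label(im,(332,248),22);print(uv,st,ray("scene",uv,.079))
uv,st=label(im,(326,222),22);print(uv,st,ray("scene",uv,.079))
E
```

```text
[332.69444444 249.98888889] [ 10  16  27  17 360] [0.5784 0.0006]
[335.60714286 219.14285714] [29 16  6  7 28] [0.4555 0.0249]
```

View pics/s6.png

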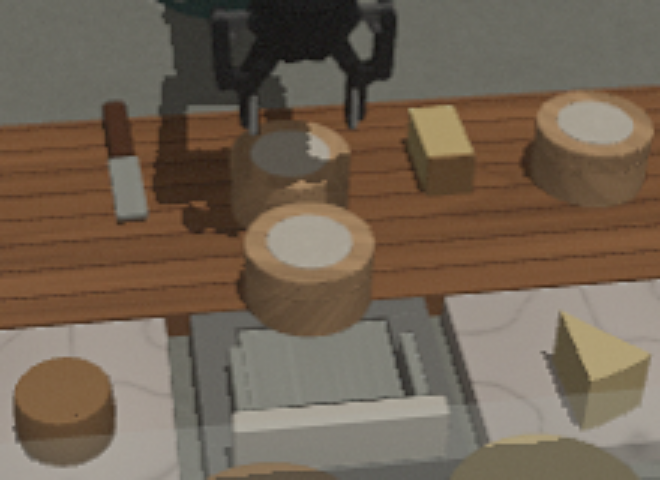

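The full box is centred in front of the scale at about (0.580, 0.001), with the middle box just behind it. I lower the fingers in between.

play_rows(increments="0 0 0 0.1 -0.2 -3 7; 0 0 0 0.1 -0.2 -5 7; 0 0 0 0.1 -0.2 -7 7; 0 0 0 0.1 -0.2 -8.5 7; 0 0 0 0.1 -0.2 -9.8 7; 0 0 0 0.1 -0.2 -9.8 7")

```text
clock: 15.5
ee_pos: [0.5199, 0.0013, 0.0372]
tcp_rot: [-0.0, 1.0, 0.001, -0.002]
contact_force: [-0.1, -0.6, -0.4]
finger_gap: 0.07
grasp_force: 0.0
```

play_rows(increments="0 0 0 0.4 0 0 7; 0 0 0 0.8 0 0 7; 0 0 0 1.1 0 0 7; 0 0 0 1.4 0 0 7; 0 0 0 1.7 0 0 7; 0 0 0 2.1 0 0 7; 0 0 0 2.6 0 0 7; 0 0 0 3.1 0 0 7; 0 0 0 3.6 0 0 7; 0 0 0 4.1 0 0 7; 0 0 0 4.6 0 0 7; 0 0 0 5.1 0 0 7; 0 0 0 5.6 0 0 7; 0 0 0 6.1 0 0 7; 0 0 0 6.5 0 0 7")

```text
clock: 17.0
ee_pos: [0.583, 0.0012, 0.0405]
tcp_rot: [0.0, 1.0, 0.001, -0.005]
contact_force: [-14.5, 0.6, 11.7]
finger_gap: 0.07
grasp_force: 9.2
```

```bash
python3 - <<'E'
from h import *
im=snapshot("scene")[:,:,::-1];cv2.imwrite("pics/s7.png",cv2.resize(im[170:330,230:450],None,fx=3,fy=3))
uv,st=label(im,(332,268),22);print(uv,st,ray("scene",uv,.079))
E
```

```text
[335.50569476 263.95899772] [ 12   8  28  20 439] [0.6289 0.    ]
```

View pics/s7.png

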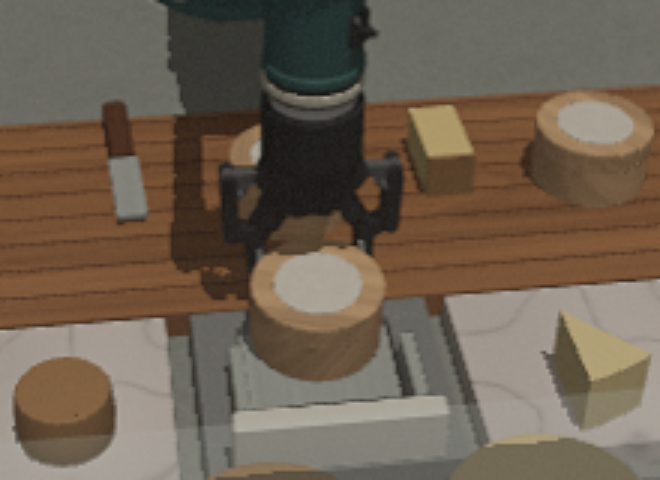

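The box is straight in line, entering over the pan, and tips slightly forward as the pan yields. I continue slowly.

play_rows(increments="0 0 0 0.3 0 0 7; 0 0 0 0.6 0 0 7; 0 0 0 0.9 0 0 7; 0 0 0 1.2 0 0 7; 0 0 0 1.5 0 0 7")

```text
clock: 17.55
ee_pos: [0.5987, 0.0012, 0.0394]
tcp_rot: [0.0, 1.0, 0.0, -0.004]
contact_force: [-9.1, -0.1, 4.2]
finger_gap: 0.0701
grasp_force: 6.6
```

play_rows(increments="0 0 0 0.3 0 0 7; 0 0 0 0.6 0 0 7; 0 0 0 0.9 0 0 7; 0 0 0 1.2 0 0 7; 0 0 0 1.5 0 0 7")

```text
clock: 18.05
ee_pos: [0.6139, 0.0013, 0.0385]
tcp_rot: [0.0, 1.0, 0.0, -0.004]
contact_force: [-7.6, -0.2, 2.1]
finger_gap: 0.07
grasp_force: 5.8
```

```bash
python3 - <<'E'
from h import *
im=snapshot("scene")[:,:,::-1]
uv,st=label(im,(338,276),20);print(uv,st,ray("scene",uv,.075),get_state()["contact_force"].round(1))
E
```

```text
[337.54585153 273.54585153] [  6   8  29  20 458] [6.572e-01 6.000e-04] [-5.5  0.2  1.1]
```

play_rows(increments="0 0 0 0.3 0 0 7; 0 0 0 0.6 0 0 7; 0 0 0 0.9 0 0 7; 0 0 0 1.2 0 0 7; 0 0 0 1.5 0 0 7; 0 0 0 1.7 0 0 7; 0 0 0 1.9 0 0 7")

```text
clock: 18.8
ee_pos: [0.6354, 0.0012, 0.039]
tcp_rot: [0.0, 1.0, 0.0, -0.0]
contact_force: [-4.1, 1.3, -2.6]
finger_gap: 0.0703
grasp_force: 2.9
```

play_rows(increments="0 0 0 0.1 0 0 7; 0 0 0 0.2 0 0 7; 0 0 0 0.3 0 0 7")

```text
clock: 19.1
ee_pos: [0.6385, 0.0012, 0.0393]
tcp_rot: [0.0, 1.0, 0.0, -0.0]
contact_force: [-4.0, -0.1, -2.8]
finger_gap: 0.0699
grasp_force: 2.8
```

play_rows(increments="0 0 0 0.1 0 0 7; 0 0 0 0.2 0 0 7")

```text
clock: 19.3
ee_pos: [0.6393, 0.0012, 0.0389]
tcp_rot: [0.0, 1.0, 0.0, -0.002]
contact_force: [-8.2, 0.2, -3.2]
finger_gap: 0.0702
grasp_force: 4.4
```

play_rows(increments="0 0 0 0.1 0 0 7; 0 0 0 0.1 0 0 7")

```text
clock: 19.5
ee_pos: [0.6393, 0.0012, 0.0384]
tcp_rot: [-0.0, 1.0, 0.0, -0.003]
contact_force: [-9.8, 0.4, -2.3]
finger_gap: 0.0699
grasp_force: 4.7
```

play_rows(increments="0 0 0 -0.5 0 0 7; 0 0 0 -1.5 0 0 7; 0 0 0 -2.5 0 0 7; 0 0 0 -3.5 0 3 7; 0 0 0 -3.5 0 7 7; 0 0 0 -4 0 12 7; 0 0 0 -8 0 14 7; 0 0 0 -12 0 15 7; 0 0 0 -16 0 15 7; 0 0 0 -20 0 15 7; 0 0 0 -20 0 15 7; 0 0 0 -20 0 15 7")

```text
clock: 20.7
ee_pos: [0.4418, 0.0011, 0.1908]
tcp_rot: [0.0, 1.0, 0.0, 0.003]
contact_force: [0.4, -0.3, -0.1]
finger_gap: 0.0699
grasp_force: 0.0
```

```bash
python3 - <<'E'
from h import *
im=snapshot("scene")[:,:,::-1];cv2.imwrite("pics/s8.png",cv2.resize(im[170:330,130:500],None,fx=2,fy=2))
uv,st=label(im,(339,283),17);print(uv,st,ray("scene",uv,.073))
E
```

```text
[338.8691796  281.62749446] [  3   6  29  20 451] [6.815e-01 1.000e-04]
```

View pics/s8.png

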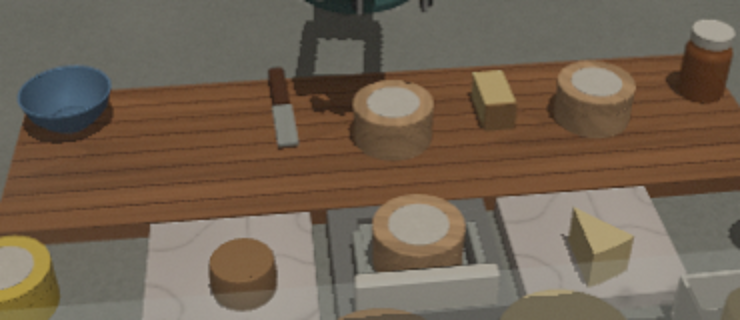

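The box stands level on the pan against the stop, between the fences, at about (0.683, 0.001). Nothing else has moved.

```bash
python3 -c "
from bench import *
print(job_done())"
```

```text
the job is handed in; nothing more can be done
None
```

The right-hand box took about 9 N to slide, so I took it for the full one without nudging the other two. It now stands level on the scale's pan against the back stop, by the last camera picture, the other goods look unmoved, and the job is handed in (no verdict was returned).

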